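# Move the vial tray from its pinned jig to the keyed dock

## Task

Lift the stray marker off the grey dock and lay it flat on a free spot of the worktop, clear of dock and jig; only then raise the blue vial tray, level and straight up, off the jig's two pins without dragging the jig. Turn the tray so that its notch meets the dock's orange key and lower it gently until it lies fully home in the dock, all three vials still standing in their pockets. Leave the jig, the measuring cylinder, the flask and the bottle where they stand.

Things in the scene. Friction and masses are not known exactly. Their poses are not given: they have to be found in the camera images.
- vial_tray: Blue vial tray 136 x 64 x 18 mm (own x, y, z), 0.2 to 0.45 kg, on the jig at the start with the jig's axes and centre. Origin: centre of its underside; z up. 10 mm through holes at x = +-54, y = 0 mm take the jig's pins. Four pockets 14 mm square, 12 mm deep, at x = +-36, y = +-18 mm; three hold a loose vial, tops 21 mm above the tray's top.
- tray_grip (a point): On the white grip fin, the tray's handle: 44 mm long (tray x), 10 mm thick (tray y), standing on the middle of the tray from 18 to 52 mm above its underside. Pinch it across its thickness. This point: 42 mm above the tray's origin; axes as the tray's.
- tray_notch (a point): Middle of the tray's key notch at underside height, 27 mm along tray +y from its origin. The notch is cut through the edge of the long +y side: 18 mm wide (x -9 to +9), 10 mm deep (y 22 to 32 mm), an orange line behind it on top. The -y side has none.
- jig: Loose, heavy (1.6 kg) metal jig plate 176 x 96 mm, top 16 mm above the worktop. Origin: centre of its underside; z up. Upright 8 mm pins at x = +-54, y = 0 mm, tips 58 mm above the worktop: the tray, whose underside starts at 16 mm, must rise 42 mm to be free. Play round the pins is 1 mm each way; a tilted or sideways pull binds and drags the jig along.
- dock: Grey keyed dock, fixed: frame 174 x 102 mm (x, y), rim 22 mm high, round a recess 140 x 68 mm with its floor 6 mm above the worktop. Recess walls: upright for 7 mm, then splayed at 45 degrees by 9 mm up to the rim. Origin: centre of its underside; z up. The tray goes in only with its x, y along the dock's x, y; play when seated 2 mm each way.
- dock_seat (a point): Centre of the dock's recess floor, 6 mm above the worktop; the seated tray's origin lies here.
- dock_key (a point): Where the seated tray's notch middle lies, at floor height, 28 mm along dock +y from the dock's centre: on the orange key rib, 14 mm wide, 22 mm high with a narrower crown, in the middle of the long +y wall, jutting 8 mm into the recess (y 26 to 34 mm).
- stray_marker: Black felt marker, 18 x 125 x 18 mm, long along its own y, 20 g, lying across the dock's two long rims at the start (underside 22 mm above the worktop). Origin: centre of its underside.
- glass_cylinder: Bystander: clear measuring cylinder, 44 mm wide, 153 mm tall, in the row between jig and dock. Origin: centre of its underside. Leave alone.
- flask: Bystander: conical glass flask, 69 mm wide, 101 mm tall. Origin: centre of its underside. Leave alone.
- bottle: Bystander: laboratory bottle with an orange cap, 56 mm wide, 102 mm tall. Origin: centre of its underside. Leave alone.
- vial_amber: Loose 2 mL vial, amber glass with a blue screw cap, 12 mm wide, 33 mm tall, 12 g, standing in a pocket of the tray. Origin: centre of its underside.
- pocket_amber (a point): Middle of the pocket's floor under vial_amber, fixed to the tray: x = -36, y = 18, z = 6 mm in the tray's frame.
- vial_clear: Loose 2 mL vial, clear glass with a blue screw cap, 12 mm wide, 33 mm tall, 12 g, standing in a pocket of the tray. Origin: centre of its underside.
- pocket_clear (a point): Middle of the pocket's floor under vial_clear, fixed to the tray: x = 36, y = 18, z = 6 mm in the tray's frame.
- vial_black: Loose 2 mL vial, clear glass with a black screw cap, 12 mm wide, 33 mm tall, 12 g, standing in a pocket of the tray. Origin: centre of its underside.
- pocket_black (a point): Middle of the pocket's floor under vial_black, fixed to the tray: x = 36, y = -18, z = 6 mm in the tray's frame.
Not all that is in view belongs to the job. What is shaped like the stray_marker but purple or turquoise is not meant.

How it is judged:
By the outcome, as a careful person would: the job done as asked, in the order asked, and still so for the second after the job is handed in, with the robot touching nothing.
It also fails if it takes over 72 s, if anything falls off the work surface, if the arm or the gripper's body presses on something with over 40 N, if the wrist force passes 120 N, or if a joint passes its speed limit or range.

## Robot

A 6-joint arm with a two-finger parallel gripper is mounted at the origin on a cart in front of the work surface, level with it; the furniture and walls round the work are solid. World frame = base frame: x ahead of the robot, y to its left, z up, the work surface at z = 0. Lengths are in m, angles in rad, forces in N, time in s.
With the tool pointing down it reaches from about 0.3 to 0.85 m from the base axis. Payload 4.2 kg.
Tool frame: the origin (TCP) lies at the centre of the arm's flange, where the gripper is bolted on; the fingertips stand 191 mm ahead of it and the grasp point (between the pads) lies 172 mm ahead of it (env.pinch_z is the distance from the TCP to the grasp point, in m); z points along the fingers, y is the line along which they close (so a half turn about z gives the same grasp; the last joint's range is limited). The gripper opens to 91 mm and grips with 3 to 60 N. Pads are 32 mm wide; open, the fingers measure 118 mm over their backs; the gripper's body (76 mm by 178 mm) begins 60 mm behind the grasp point.
Start: joints at [1.306, 0.32, 1.565, -0, 1.257, -0.02], TCP at [0.139, 0.558, 0.405] pointing down, gripper open.
Joint ranges: [-3.11, 3.11], [-0.84, 2.01], [0.21, 2.61], [-1.34, 4.49], [0.05, 2.63], [-2.56, 2.56]. Speed limits (rad/s): [2.57, 2.57, 3.14, 3.14, 3.14, 3.14].

## Interface

Orientations are given as a unit quaternion [x, y, z, w].
In Python, from workcell import env gives the robot as it stands.
- The arm moves only by the shell command python3 -m handwheel 'ROWS'. ROWS is JSON, a list of rows, each an object of numbers: "jaw": the opening, from -1 (shut) to 1 (fully open); "x", "y", "z": the shift along the tool's x, y, z in units of 1 m (1.0 is 1 m); "ax", "ay", "az": the turn, a rotation vector about the tool's x, y, z in units of pi rad (1.0 is pi rad). In form: [{"jaw": .., "x": .., "y": .., "z": .., "ax": .., "ay": .., "az": ..}, ...]. A call has 1 to 12 rows; each row is the pose to reach, as a shift and turn from the pose commanded when the call began, along the tool's axes at that moment, turning the shorter way round; what a row does not reach only later rows make up. A row lasts 1/10 s, in which the tool goes at most 50 mm and 8.59 degrees, less where a joint would pass 70% of its speed; a pose out of reach is approached as far as the arm can. A call with a number of a shift or a turn outside -1 to 1 is refused whole. A call with a gripper value outside its range is refused whole. The fingers move at their own pace and stop on an object; the grip force is fixed at half the most. Time passes only in rows, so rows that repeat a pose let the fingers close. It gives the time, the measured TCP pose, the force, the opening and the grip force at its end, in the units of the state.
- env.get_state(): the state, without advancing time (a new reading comes with each control period).
- env.capture(name): name is "scene" or "top" or "wrist"; returns the picture (400x640x3 uint8, blue, green, red); there is no depth.
- env.camera_info(name): a dict with "intrinsics" (3x3 intrinsics, pixels), "R" (3x3) and "t" (3): a world point X has camera coordinates R X + t; the wrist camera has in their place "T_tool_cam" (4x4, takes a point from camera to tool coordinates, whose origin is the TCP and whose axes are the flange's). Camera axes: x right, y down, z forward; pixel columns grow to the right and rows downward; lengths in m; the calibration is good to about 2 mm. A picture is of the moment at which its call begins: read the wrist's pose just before it. camera_info takes no time and is no camera call.
- env.close_job(): hands the job in; it is judged then, once.
Trained networks look in the newest picture that a camera, given by its name, has taken for a name from the list of things; names that differ only in an ending like _2 or _b are one class to them, and where a whole thing is asked for, a point or a joint stands for the part that bears it (a point fixed in the world has none). Each returns a list of dicts, best first, with "confidence" (0 to 1); they miss things now and then, are a little off and sometimes report something else, mostly with a low value. They report only what shows in the picture. A call takes as long as a camera call. They do not tell look-alikes from the thing itself.
- env.silhouettes(target, camera): "pixels" (400x640 bool, what is visible of it) and "box" ([left, top, width, height] in pixels, round what is visible of it).
The state is a dict: "time_s": time; "joint_positions": joint angles; "dq": joint speeds; "tau": joint torques, N m; "eef_pos": TCP position; "tcp_rot": TCP orientation; "force": force on the tool from outside, world axes, zero at the start; "moment": the same for the moment, N m; "finger_gap": opening from 0.0 (shut) to 1.0 (fully open); "grasp_force": force on a finger pad.
Only numpy, scipy, OpenCV 4.12 (cv2) and the standard library are available. Lean on these libraries where they do the work, as an engineer would, in place of code of your own. Each camera call takes 0.05 s, during which the arm holds its last target. There are 200 camera calls.

## Working session

There is one attempt and no reset: what is moved stays moved. The work goes in short steps, Python scripts to look and compute and a shell command to move; the robot and the scene stay as the last step left them, time stands still between calls to the robot, and variables do not carry over. Pictures are saved under pics/ and viewed, at most 11 in all, crops included, and the job is handed in when it is done.

```bash
mkdir -p pics; ls
python3 - <<'E'
from workcell import env
import cv2,numpy as np
s=env.get_state();print({k:np.round(v,3).tolist() for k,v in s.items()})
a=env.capture("scene");b=env.capture("top")
cv2.imwrite("pics/scene.png",a);cv2.imwrite("pics/top.png",b)
for n in ("scene","top","wrist"):print(n,{k:np.round(v,3).tolist() for k,v in env.camera_info(n).items()})
for cam in("top","scene"):
  for t in "vial_tray jig dock stray_marker glass_cylinder flask bottle vial_amber vial_clear vial_black".split():
    print(cam,t,[(round(d["confidence"],2),np.round(d["box"]).tolist()) for d in env.silhouettes(t,cam)][:4])
E
```

```text
pics
{'time_s': 0.0, 'joint_positions': [1.306, 0.32, 1.566, -0.0, 1.257, -0.02], 'dq': [0.001, 0.002, 0.0, -0.0, -0.002, -0.002], 'tau': [0.002, -41.245, -23.197, 0.073, 0.046, -0.0], 'eef_pos': [0.139, 0.558, 0.404], 'tcp_rot': [0.122, 0.993, -0.001, -0.0], 'force': [0.383, 0.182, -0.63], 'moment': [-0.007, -0.076, 0.018], 'grasp_force': 0.0, 'finger_gap': 0.999}
scene {'intrinsics': [[473.638, 0.0, 323.979], [0.0, 473.638, 204.531], [0.0, 0.0, 1.0]], 'R': [[0.996, -0.089, -0.009], [-0.063, -0.62, -0.782], [0.064, 0.78, -0.623]], 't': [-0.561, -0.035, 1.831]}
top {'intrinsics': [[498.672, 0.0, 314.075], [0.0, 498.672, 195.671], [0.0, 0.0, 1.0]], 'R': [[-0.005, -1.0, 0.015], [-0.994, 0.003, -0.109], [0.109, -0.016, -0.994]], 't': [-0.192, 0.533, 1.599]}
wrist {'intrinsics': [[352.301, 0.0, 326.713], [0.0, 352.301, 200.768], [0.0, 0.0, 1.0]], 'T_tool_cam': [[0.0, -0.972, -0.233, 0.066], [1.0, 0.0, -0.0, 0.001], [0.0, -0.233, 0.972, 0.02], [0.0, 0.0, 0.0, 1.0]]}
top vial_tray [(0.75, [159.0, 183.0, 32.0, 46.0])]
top jig [(0.77, [155.0, 177.0, 45.0, 60.0]), (0.23, [158.0, 182.0, 34.0, 
[... 348 characters left out ...]
0])]
top bottle [(0.57, [249.0, 148.0, 18.0, 20.0])]
top vial_amber []
top vial_clear [(0.49, [158.0, 176.0, 39.0, 60.0])]
top vial_black [(0.32, [305.0, 208.0, 28.0, 14.0])]
scene vial_tray [(0.86, [288.0, 139.0, 32.0, 22.0])]
scene jig [(0.68, [284.0, 136.0, 44.0, 27.0])]
scene dock [(0.82, [279.0, 203.0, 52.0, 32.0])]
scene stray_marker [(0.64, [264.0, 315.0, 35.0, 23.0])]
scene glass_cylinder [(0.71, [284.0, 152.0, 10.0, 36.0])]
scene flask [(0.6, [295.0, 207.0, 18.0, 18.0]), (0.52, [305.0, 163.0, 20.0, 31.0])]
scene bottle [(0.59, [340.0, 161.0, 18.0, 31.0]), (0.21, [286.0, 139.0, 35.0, 18.0])]
scene vial_amber []
scene vial_clear [(0.42, [288.0, 140.0, 32.0, 17.0])]
scene vial_black []
```

View pics/top.png

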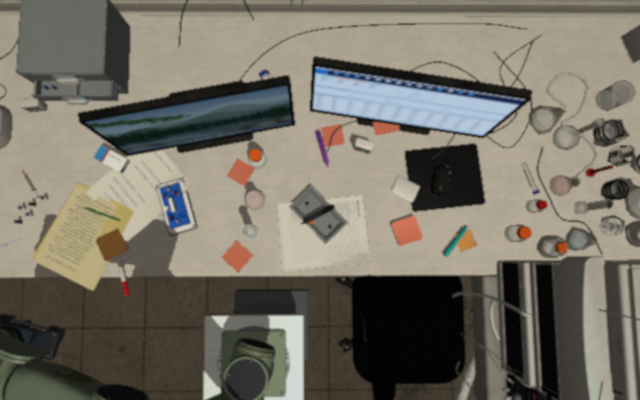

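View pics/scene.png

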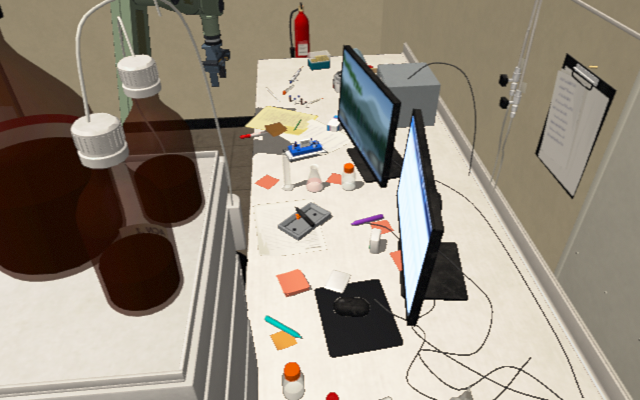

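Top view, marker candidates: black on the dock (318,214), purple (322,147) and turquoise (455,240). The black one is the target. The jig with the blue tray is at (175,207), the cylinder at (249,231), the flask at (254,198) and the bottle at (257,156).

```bash
cat > h.py <<'E'
from workcell import env
import cv2,numpy as np
from scipy.spatial.transform import Rotation as Ro
def cam(n,s=None):
    i=env.camera_info(n);K=np.array(i["intrinsics"])
    if n!="wrist":
        R=np.array(i["R"]);return K,R,np.array(i["t"])
    s=s or env.get_state();T=np.eye(4);T[:3,:3]=Ro.from_quat(s["tcp_rot"]).as_matrix();T[:3,3]=s["eef_pos"]
    M=np.linalg.inv(T@np.array(i["T_tool_cam"]));return K,M[:3,:3],M[:3,3]
def p2w(c,uv,z):
    K,R,t=c;o=-R.T@t
    d=(R.T@np.linalg.inv(K)@np.c_[np.atleast_2d(uv),np.ones(len(np.atleast_2d(uv)))].T).T
    return o+d*((z-o[2])/d[:,2])[:,None]
def w2p(c,X):
    K,R,t=c;q=(K@(R@np.atleast_2d(X).T+t[:,None])).T;return q[:,:2]/q[:,2:]
def go(x,y,z,yaw):
    """deltas in tool axes for grasp point at x,y,z, tool down, closing line (tool y) at world angle yaw"""
    s=env.get_state();R=Ro.from_quat(s["tcp_rot"])
    best=None
    for k in(0,np.pi,-np.pi):
        a=yaw+k;yv=np.array([np.cos(a),np.sin(a),0]);zv=np.array([0,0,-1.]);G=Ro.from_matrix(np.c_[np.cross(yv,zv),yv,zv])
        r=(R.inv()*G).as_rotvec()
        print("k",round(k,1),"turn/pi",np.round(r/np.pi,4))
    d=R.inv().apply(np.array([x,y,z+env.pinch_z])-s["eef_pos"]);print("shift",np.round(d,4),"j6",np.round(s["joint_positions"],3))
E
python3 - <<'E'
from h import *
b=env.capture("top");c=cam("top")
cv2.imwrite("pics/crop.png",cv2.resize(b[120:270,140:350],None,fx=3.8,fy=3.8,interpolation=cv2.INTER_CUBIC))
for t,z in(("vial_tray",.034),("jig",.016),("dock",.022),("stray_marker",.04),("glass_cylinder",.1),("flask",.05),("bottle",.09)):
  for d in env.silhouettes(t,"top")[:3]:
    m=d["pixels"].astype(np.uint8);p=np.argwhere(m)[:,::-1].astype(np.float32)
    if len(p)<5: continue
    r=cv2.minAreaRect(p);w=p2w(c,np.array(cv2.boxPoints(r)),z);e=[w[1]-w[0],w[2]-w[1]];e=max(e,key=np.linalg.norm)
    print(t,round(d["confidence"],2),np.round(p2w(c,[r[0]],z)[0],3),"long axis deg",round(np.degrees(np.arctan2(e[1],e[0])),1),np.round([np.linalg.norm(w[1]-w[0]),np.linalg.norm(w[2]-w[1])],3))
E
```

```text
vial_tray 0.73 [ 0.47  -0.207  0.034] long axis deg -135.5 [0.104 0.173]
vial_tray 0.64 [0.501 0.256 0.034] long axis deg -163.4 [0.07  0.141]
jig 0.7 [0.501 0.257 0.016] long axis deg -163.0 [0.101 0.178]
dock 0.89 [ 0.472 -0.206  0.022] long axis deg -136.5 [0.103 0.172]
dock 0.37 [0.504 0.259 0.022] long axis deg -162.7 [0.073 0.143]
stray_marker 0.73 [ 0.692 -0.222  0.04 ] long axis deg -164.7 [0.017 0.118]
stray_marker 0.55 [ 0.384 -0.65   0.04 ] long axis deg -38.5 [0.103 0.018]
stray_marker 0.51 [ 0.471 -0.206  0.04 ] long axis deg -61.9 [0.118 0.019]
glass_cylinder 0.75 [0.414 0.006 0.1  ] long axis deg -90.2 [0.056 0.04 ]
flask 0.81 [ 0.518 -0.005  0.05 ] long axis deg -179.7 [0.061 0.062]
bottle 0.81 [ 0.646 -0.014  0.09 ] long axis deg -153.6 [0.052 0.062]
```

View pics/crop.png

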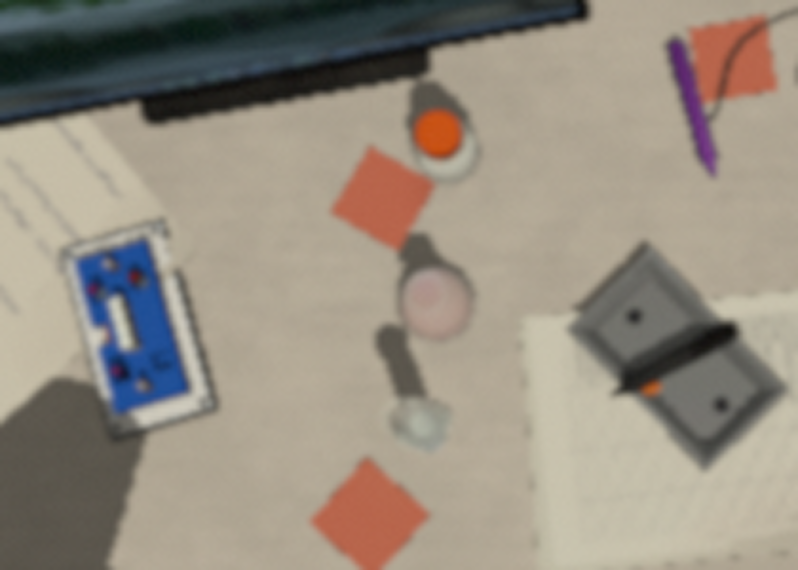

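The crop confirms the black marker lies over the dock. The orange key is at crop (650,388), on the lower-left long side. The tray's orange line is at crop (105,335), left of the fin, so tray +y points to world +y.

Run:
```python
from h import *
go(.45,-.206,.23,np.radians(28))
```

```text
k 0 turn/pi [ 0.     -0.      0.2665]
k 3.1 turn/pi [ 0.      0.     -0.7335]
k -3.1 turn/pi [ 0.      0.     -0.7335]
shift [-0.4865 -0.6658  0.0027] j6 [ 1.306  0.32   1.565  0.     1.257 -0.02 ]
```

```bash
python3 -m handwheel '[{"jaw":1,"x":-0.34,"y":-0.466,"az":0.2665},{"jaw":1,"x":-0.34,"y":-0.466,"az":0.2665},{"jaw":1,"x":-0.34,"y":-0.466,"az":0.2665},{"jaw":1,"x":-0.34,"y":-0.466,"az":0.2665},{"jaw":1,"x":-0.34,"y":-0.466,"az":0.2665},{"jaw":1,"x":-0.34,"y":-0.466,"az":0.2665},{"jaw":1,"x":-0.34,"y":-0.466,"az":0.2665},{"jaw":1,"x":-0.34,"y":-0.466,"az":0.2665},{"jaw":1,"x":-0.34,"y":-0.466,"az":0.2665},{"jaw":1,"x":-0.34,"y":-0.466,"az":0.2665},{"jaw":1,"x":-0.34,"y":-0.466,"az":0.2665},{"jaw":1,"x":-0.34,"y":-0.466,"az":0.2665}]'
python3 - <<'E'
from h import *
go(.45,-.206,.23,np.radians(28))
E
```

```text
k 0 turn/pi [ 0.     -0.      0.2665]
k 3.1 turn/pi [ 0.      0.     -0.7335]
k -3.1 turn/pi [ 0.      0.     -0.7335]
shift [-0.4865 -0.6658  0.0027] j6 [ 1.306  0.32   1.565  0.     1.257 -0.02 ]validation failed for argument at $[0]...
```

```bash
python3 -m handwheel '[{"jaw":1,"x":-0.34,"y":-0.466,"z":0,"ax":0,"ay":0,"az":0.2665},{"jaw":1,"x":-0.34,"y":-0.466,"z":0,"ax":0,"ay":0,"az":0.2665},{"jaw":1,"x":-0.34,"y":-0.466,"z":0,"ax":0,"ay":0,"az":0.2665},{"jaw":1,"x":-0.34,"y":-0.466,"z":0,"ax":0,"ay":0,"az":0.2665},{"jaw":1,"x":-0.34,"y":-0.466,"z":0,"ax":0,"ay":0,"az":0.2665},{"jaw":1,"x":-0.34,"y":-0.466,"z":0,"ax":0,"ay":0,"az":0.2665},{"jaw":1,"x":-0.34,"y":-0.466,"z":0,"ax":0,"ay":0,"az":0.2665},{"jaw":1,"x":-0.34,"y":-0.466,"z":0,"ax":0,"ay":0,"az":0.2665},{"jaw":1,"x":-0.34,"y":-0.466,"z":0,"ax":0,"ay":0,"az":0.2665},{"jaw":1,"x":-0.34,"y":-0.466,"z":0,"ax":0,"ay":0,"az":0.2665},{"jaw":1,"x":-0.34,"y":-0.466,"z":0,"ax":0,"ay":0,"az":0.2665},{"jaw":1,"x":-0.34,"y":-0.466,"z":0,"ax":0,"ay":0,"az":0.2665}]'
python3 - <<'E'
from h import *
go(.45,-.206,.23,np.radians(28))
E
```

```text
time_s: 2.7
eef_pos: [0.3569, 0.0205, 0.4051]
tcp_rot: [0.516, 0.856, 0.0, 0.001]
force: [0.9, 0.6, -0.5]
finger_gap: 1.003
grasp_force: 0.0
k 0 turn/pi [ 0.0003  0.0004 -0.001 ]
k 3.1 turn/pi [ 7.00e-04 -5.00e-04  9.99e-01]
k -3.1 turn/pi [ 7.00e-04 -5.00e-04  9.99e-01]
shift [-0.2438 -0.0233  0.0034] j6 [ 2.500e-02 -3.200e-02  1.993e+00 -1.000e-03  1.179e+00 -4.600e-01]
```

```bash
python3 -m handwheel '[{"jaw":1,"x":-0.244,"y":-0.023,"z":0,"ax":0,"ay":0,"az":0},{"jaw":1,"x":-0.244,"y":-0.023,"z":0,"ax":0,"ay":0,"az":0},{"jaw":1,"x":-0.244,"y":-0.023,"z":0,"ax":0,"ay":0,"az":0},{"jaw":1,"x":-0.244,"y":-0.023,"z":0,"ax":0,"ay":0,"az":0},{"jaw":1,"x":-0.244,"y":-0.023,"z":0,"ax":0,"ay":0,"az":0},{"jaw":1,"x":-0.244,"y":-0.023,"z":0,"ax":0,"ay":0,"az":0},{"jaw":1,"x":-0.244,"y":-0.023,"z":0,"ax":0,"ay":0,"az":0}]'
cat > look.py <<'E'
from h import *
import sys
def look(name,items,draw=True):
    s=env.get_state();a=env.capture("wrist");c=cam("wrist",s);np.savez("pics/"+name,a=a,c0=c[0],c1=c[1],c2=c[2])
    cv2.imwrite("pics/%s.png"%name,a);print("t",s["time_s"],"pos",np.round(s["eef_pos"],4))
    for t,z in items:
      for d in env.silhouettes(t,"wrist")[:2]:
        p=np.argwhere(d["pixels"])[:,::-1].astype(np.float32)
        if len(p)<20: continue
        W=p2w(c,p,z)[:,:2].astype(np.float32)*1000
        r=cv2.minAreaRect(W);w=cv2.boxPoints(r);e=max([w[1]-w[0],w[2]-w[1]],key=np.linalg.norm)
        print(t,round(d["confidence"],2),"c",np.round(r[0],1),"size",np.round(r[1],1),"long",round(np.degrees(np.arctan2(e[1],e[0]))%180,1),"mean",np.round(W.mean(0),1))
    return a,c
if __name__=="__main__":
    look(sys.argv[1],[(x.split(":")[0],float(x.split(":")[1])) for x in sys.argv[2:]])
E
python3 look.py w1 dock:.022 stray_marker:.035 glass_cylinder:.0
```

```text
time_s: 3.4
eef_pos: [0.4505, -0.2035, 0.4042]
tcp_rot: [0.516, 0.857, 0.0, -0.001]
force: [-0.2, 0.3, 0.2]
finger_gap: 1.0
grasp_force: 0.0
t 3.4 pos [ 0.4505 -0.2035  0.4042]
dock 0.84 c [ 472.8 -208.2] size [173.9 104.5] long 44.0 mean [ 472.5 -205.2]
```

View pics/w1.png

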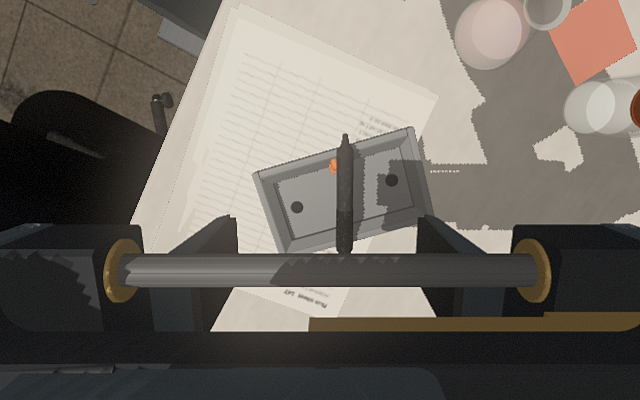

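The wrist view shows the black marker upright from (345,135) to (345,255), the dock from (253,127) to (440,250), and the orange key at (334,167).

Run:
```python
from h import *
c=cam("wrist");P=p2w(c,[[345,135],[344,255],[334,167]],.031);print(np.round(P,4))
m=(P[0]+P[1])/2;d=P[0]-P[1];a=np.arctan2(d[1],d[0]);print(m,np.degrees(a),np.linalg.norm(d))
go(m[0],m[1],.034,a-np.pi/2)
```

```text
[[ 0.4433 -0.1509  0.031 ]
 [ 0.5035 -0.2626  0.031 ]
 [ 0.4489 -0.1841  0.031 ]]
[ 0.47340793 -0.20676476  0.031     ] 118.31395618028559 0.1268358077876341
k 0 turn/pi [ 0.     -0.0001 -0.0013]
k 3.1 turn/pi [-1.000e-04 -1.000e-04  9.987e-01]
k -3.1 turn/pi [-1.000e-04 -1.000e-04  9.987e-01]
shift [-0.0155  0.0182  0.1989] j6 [-0.445  0.191  1.743  0.     1.208 -0.935]
```

```bash
python3 -m handwheel '[{"jaw":1,"x":-0.0155,"y":0.0182,"z":0.04,"ax":0,"ay":0,"az":0},{"jaw":1,"x":-0.0155,"y":0.0182,"z":0.09,"ax":0,"ay":0,"az":0},{"jaw":1,"x":-0.0155,"y":0.0182,"z":0.14,"ax":0,"ay":0,"az":0},{"jaw":1,"x":-0.0155,"y":0.0182,"z":0.17,"ax":0,"ay":0,"az":0},{"jaw":1,"x":-0.0155,"y":0.0182,"z":0.19,"ax":0,"ay":0,"az":0},{"jaw":1,"x":-0.0155,"y":0.0182,"z":0.199,"ax":0,"ay":0,"az":0},{"jaw":1,"x":-0.0155,"y":0.0182,"z":0.199,"ax":0,"ay":0,"az":0},{"jaw":-1,"x":-0.0155,"y":0.0182,"z":0.199,"ax":0,"ay":0,"az":0},{"jaw":-1,"x":-0.0155,"y":0.0182,"z":0.199,"ax":0,"ay":0,"az":0},{"jaw":-1,"x":-0.0155,"y":0.0182,"z":0.199,"ax":0,"ay":0,"az":0},{"jaw":-1,"x":-0.0155,"y":0.0182,"z":0.199,"ax":0,"ay":0,"az":0},{"jaw":-1,"x":-0.0155,"y":0.0182,"z":0.199,"ax":0,"ay":0,"az":0}]'
```

```text
time_s: 4.8
eef_pos: [0.4739, -0.2081, 0.2061]
tcp_rot: [0.515, 0.857, 0.0, 0.0]
force: [0.2, 0.0, 0.2]
finger_gap: 0.595
grasp_force: 0.0
```

```bash
python3 -m handwheel '[{"jaw":-1,"x":0,"y":0,"z":0,"ax":0,"ay":0,"az":0},{"jaw":-1,"x":0,"y":0,"z":0,"ax":0,"ay":0,"az":0},{"jaw":-1,"x":0,"y":0,"z":0,"ax":0,"ay":0,"az":0},{"jaw":-1,"x":0,"y":0,"z":0,"ax":0,"ay":0,"az":0},{"jaw":-1,"x":0,"y":0,"z":0,"ax":0,"ay":0,"az":0},{"jaw":-1,"x":0,"y":0,"z":0,"ax":0,"ay":0,"az":0},{"jaw":-1,"x":0,"y":0,"z":0,"ax":0,"ay":0,"az":0}]'
python3 - <<'E'
from h import *
for z in (.1,.034-.022+.001):go(.48,-.39,z,np.radians(0))
E
```

```text
time_s: 5.5
eef_pos: [0.4739, -0.208, 0.2057]
tcp_rot: [0.515, 0.857, 0.0, -0.0]
force: [-0.3, 1.1, -0.6]
finger_gap: 0.194
grasp_force: 30.0
k 0 turn/pi [-0.000e+00 -1.000e-04  1.556e-01]
k 3.1 turn/pi [ 1.000e-04 -0.000e+00 -8.444e-01]
k -3.1 turn/pi [ 1.000e-04 -0.000e+00 -8.444e-01]
shift [-0.1635 -0.0801 -0.0664] j6 [-0.436  0.444  1.955  0.     0.743 -0.925]
k 0 turn/pi [-0.000e+00 -1.000e-04  1.556e-01]
k 3.1 turn/pi [ 1.000e-04 -0.000e+00 -8.444e-01]
k -3.1 turn/pi [ 1.000e-04 -0.000e+00 -8.444e-01]
shift [-0.1636 -0.0801  0.0206] j6 [-0.436  0.444  1.955  0.     0.743 -0.925]
```

The grip is solid, but the tips hang about 7 mm below the marker's underside. I'll regrip 9 mm higher so the marker can be set down rather than dropped.

```bash
python3 -m handwheel '[{"jaw":-0.2,"x":0,"y":0,"z":0,"ax":0,"ay":0,"az":0},{"jaw":-0.2,"x":0,"y":0,"z":0,"ax":0,"ay":0,"az":0},{"jaw":-0.2,"x":0,"y":0,"z":0,"ax":0,"ay":0,"az":0},{"jaw":-0.2,"x":0,"y":0,"z":-0.009,"ax":0,"ay":0,"az":0},{"jaw":-0.2,"x":0,"y":0,"z":-0.009,"ax":0,"ay":0,"az":0},{"jaw":-1,"x":0,"y":0,"z":-0.009,"ax":0,"ay":0,"az":0},{"jaw":-1,"x":0,"y":0,"z":-0.009,"ax":0,"ay":0,"az":0},{"jaw":-1,"x":0,"y":0,"z":-0.009,"ax":0,"ay":0,"az":0},{"jaw":-1,"x":0,"y":0,"z":-0.009,"ax":0,"ay":0,"az":0},{"jaw":-1,"x":0,"y":0,"z":-0.009,"ax":0,"ay":0,"az":0},{"jaw":-1,"x":0,"y":0,"z":-0.009,"ax":0,"ay":0,"az":0}]'
python3 - <<'E'
from h import *
go(.48,-.39,.13,np.radians(80))
E
```

```text
time_s: 6.6
eef_pos: [0.4738, -0.208, 0.2147]
tcp_rot: [0.515, 0.857, 0.0, -0.0]
force: [0.1, 0.8, 0.6]
finger_gap: 0.19
grasp_force: 30.0
k 0 turn/pi [ 0.000e+00 -1.000e-04 -2.889e-01]
k 3.1 turn/pi [-1.000e-04 -0.000e+00  7.111e-01]
k -3.1 turn/pi [-1.000e-04 -0.000e+00  7.111e-01]
shift [-0.1636 -0.08   -0.0874] j6 [-0.436  0.431  1.947  0.     0.764 -0.925]
```

```bash
python3 -m handwheel '[{"jaw":-1,"x":0,"y":0,"z":-0.04,"ax":0,"ay":0,"az":0},{"jaw":-1,"x":0,"y":0,"z":-0.08,"ax":0,"ay":0,"az":0},{"jaw":-1,"x":-0.04,"y":-0.02,"z":-0.087,"ax":0,"ay":0,"az":-0.04},{"jaw":-1,"x":-0.08,"y":-0.04,"z":-0.087,"ax":0,"ay":0,"az":-0.08},{"jaw":-1,"x":-0.12,"y":-0.06,"z":-0.087,"ax":0,"ay":0,"az":-0.13},{"jaw":-1,"x":-0.1636,"y":-0.08,"z":-0.087,"ax":0,"ay":0,"az":-0.289},{"jaw":-1,"x":-0.1636,"y":-0.08,"z":-0.087,"ax":0,"ay":0,"az":-0.289},{"jaw":-1,"x":-0.1636,"y":-0.08,"z":-0.087,"ax":0,"ay":0,"az":-0.289},{"jaw":-1,"x":-0.1636,"y":-0.08,"z":-0.087,"ax":0,"ay":0,"az":-0.289},{"jaw":-1,"x":-0.1636,"y":-0.08,"z":-0.087,"ax":0,"ay":0,"az":-0.289}]'
python3 look.py w2 dock:.022 
python3 -c "
from h import *
go(.48,-.39,.0217,np.radians(80))
c=cam('wrist');print(w2p(c,[[.42,-.39,0],[.54,-.39,0],[.48,-.36,0],[.48,-.42,0]]).round())"
```

```text
time_s: 7.6
eef_pos: [0.4799, -0.3902, 0.3013]
tcp_rot: [0.087, 0.996, 0.0, -0.0]
force: [-0.6, -0.3, 0.2]
finger_gap: 0.195
grasp_force: 30.0
t 7.6 pos [ 0.4799 -0.3902  0.3013]
dock 0.74 c [ 471.7 -213.6] size [176.2 104. ] long 43.7 mean [ 460.9 -223.8]
k 0 turn/pi [ 0.0001 -0.0001 -0.0003]
k 3.1 turn/pi [-2.000e-04 -2.000e-04  9.997e-01]
k -3.1 turn/pi [-2.000e-04 -2.000e-04  9.997e-01]
shift [-0.000e+00 -1.000e-04  1.077e-01] j6 [-0.701  0.465  1.609  0.     1.068 -2.096]
[[313. 125.]
 [338. 266.]
 [362. 193.]
 [290. 205.]]
```

View pics/w2.png

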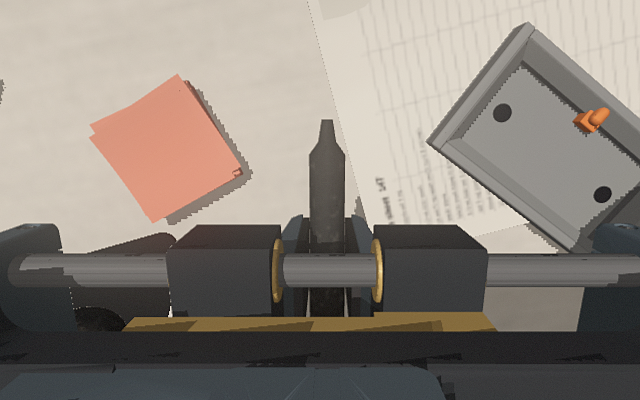

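The marker hangs at (328,200). The spot below it is bare worktop, between the note pad (right edge at about (250,175)) and the sheet (edge at about (360,210)).

```bash
python3 -m handwheel '[{"jaw":-1,"x":0,"y":0,"z":0.045,"ax":0,"ay":0,"az":0},{"jaw":-1,"x":0,"y":0,"z":0.085,"ax":0,"ay":0,"az":0},{"jaw":-1,"x":0,"y":0,"z":0.1,"ax":0,"ay":0,"az":0},{"jaw":-1,"x":0,"y":0,"z":0.105,"ax":0,"ay":0,"az":0},{"jaw":-1,"x":0,"y":0,"z":0.108,"ax":0,"ay":0,"az":0},{"jaw":-1,"x":0,"y":0,"z":0.108,"ax":0,"ay":0,"az":0},{"jaw":-0.2,"x":0,"y":0,"z":0.108,"ax":0,"ay":0,"az":0},{"jaw":-0.2,"x":0,"y":0,"z":0.108,"ax":0,"ay":0,"az":0},{"jaw":-0.2,"x":0,"y":0,"z":0.108,"ax":0,"ay":0,"az":0},{"jaw":-0.2,"x":0,"y":0,"z":0.108,"ax":0,"ay":0,"az":0}]'
```

```text
time_s: 8.7
eef_pos: [0.4801, -0.3901, 0.1942]
tcp_rot: [0.087, 0.996, -0.0, 0.0]
force: [-0.5, -0.1, 0.0]
finger_gap: 0.4
grasp_force: 0.0
```

```bash
python3 -m handwheel '[{"jaw":-0.2,"x":0,"y":0,"z":-0.05,"ax":0,"ay":0,"az":0},{"jaw":-0.2,"x":0,"y":0,"z":-0.1,"ax":0,"ay":0,"az":0},{"jaw":1,"x":0,"y":0,"z":-0.15,"ax":0,"ay":0,"az":0.04},{"jaw":1,"x":0,"y":0,"z":-0.2,"ax":0,"ay":0,"az":0.08},{"jaw":1,"x":0,"y":0,"z":-0.225,"ax":0,"ay":0,"az":0.5},{"jaw":1,"x":0,"y":0,"z":-0.225,"ax":0,"ay":0,"az":0.5},{"jaw":1,"x":0,"y":0,"z":-0.225,"ax":0,"ay":0,"az":0.5},{"jaw":1,"x":0,"y":0,"z":-0.225,"ax":0,"ay":0,"az":0.5},{"jaw":1,"x":0,"y":0,"z":-0.225,"ax":0,"ay":0,"az":0.5},{"jaw":1,"x":0,"y":0,"z":-0.225,"ax":0,"ay":0,"az":0.5},{"jaw":1,"x":0,"y":0,"z":-0.225,"ax":0,"ay":0,"az":0.5},{"jaw":1,"x":0,"y":0,"z":-0.225,"ax":0,"ay":0,"az":0.5}]'
python3 -c "
from h import *
a=env.capture('top')
c=cam('top')
for d in env.silhouettes('stray_marker','top'):
  p=np.argwhere(d['pixels'])[:,::-1];print(d['confidence'],p2w(c,[p.mean(0)],.018).round(3))
go(.463,.244,.23,np.radians(-73))"
```

```text
time_s: 9.9
eef_pos: [0.4799, -0.3899, 0.4188]
tcp_rot: [0.728, 0.685, 0.0, -0.0]
force: [-0.8, 1.1, 0.2]
finger_gap: 1.002
grasp_force: 0.0
0.58 [[ 0.698 -0.223  0.018]]
0.5 [[ 0.464 -0.386  0.018]]
0.5 [[ 0.385 -0.659  0.018]]
0.47 [[0.501 0.259 0.018]]
k 0 turn/pi [-0.     -0.      0.3882]
k 3.1 turn/pi [ 0.     -0.     -0.6118]
k -3.1 turn/pi [ 0.     -0.     -0.6118]
shift [ 0.6321 -0.0514  0.0168] j6 [-0.701  0.381  1.436  0.     1.325 -0.647]
```

```bash
python3 -m handwheel '[{"jaw":1,"x":0.632,"y":-0.051,"z":0,"ax":0,"ay":0,"az":0.388},{"jaw":1,"x":0.632,"y":-0.051,"z":0,"ax":0,"ay":0,"az":0.388},{"jaw":1,"x":0.632,"y":-0.051,"z":0,"ax":0,"ay":0,"az":0.388},{"jaw":1,"x":0.632,"y":-0.051,"z":0,"ax":0,"ay":0,"az":0.388},{"jaw":1,"x":0.632,"y":-0.051,"z":0,"ax":0,"ay":0,"az":0.388},{"jaw":1,"x":0.632,"y":-0.051,"z":0,"ax":0,"ay":0,"az":0.388},{"jaw":1,"x":0.632,"y":-0.051,"z":0,"ax":0,"ay":0,"az":0.388},{"jaw":1,"x":0.632,"y":-0.051,"z":0,"ax":0,"ay":0,"az":0.388},{"jaw":1,"x":0.632,"y":-0.051,"z":0,"ax":0,"ay":0,"az":0.388},{"jaw":1,"x":0.632,"y":-0.051,"z":0,"ax":0,"ay":0,"az":0.388},{"jaw":1,"x":0.632,"y":-0.051,"z":0,"ax":0,"ay":0,"az":0.388},{"jaw":1,"x":0.632,"y":-0.051,"z":0,"ax":0,"ay":0,"az":0.388}]'
python3 -c "
from h import *
go(.463,.244,.23,np.radians(-73))"
```

```text
time_s: 11.2
eef_pos: [0.4649, 0.1837, 0.4191]
tcp_rot: [0.989, 0.15, 0.0, -0.0]
force: [1.0, 1.2, -0.0]
finger_gap: 0.997
grasp_force: 0.0
k 0 turn/pi [ 0.     -0.0003  0.0014]
k 3.1 turn/pi [ 4.000e-04  0.000e+00 -9.986e-01]
k -3.1 turn/pi [ 4.000e-04  0.000e+00 -9.986e-01]
shift [ 0.0161 -0.0581  0.0171] j6 [ 0.353  0.191  1.705 -0.     1.244  1.623]
```

```bash
python3 -m handwheel '[{"jaw":1,"x":0.01,"y":-0.04,"z":0.017,"ax":0,"ay":0,"az":0},{"jaw":1,"x":0.016,"y":-0.058,"z":0.017,"ax":0,"ay":0,"az":0},{"jaw":1,"x":0.016,"y":-0.058,"z":0.017,"ax":0,"ay":0,"az":0},{"jaw":1,"x":0.016,"y":-0.058,"z":0.017,"ax":0,"ay":0,"az":0}]'
python3 look.py w3 vial_tray:.034 jig:.016 vial_amber:.05 vial_clear:.05 vial_black:.05
```

```text
time_s: 11.6
eef_pos: [0.4637, 0.2418, 0.4018]
tcp_rot: [0.989, 0.149, -0.0, 0.0]
force: [0.6, -0.3, -0.0]
finger_gap: 1.002
grasp_force: 0.0
t 11.6 pos [0.4637 0.2418 0.4018]
vial_tray 0.73 c [502.7 258. ] size [137.4  65. ] long 16.4 mean [506. 258.]
jig 0.89 c [503.2 258.1] size [175.   96.6] long 16.7 mean [509.9 261.3]
vial_amber 0.71 c [464.9 264.8] size [16.5 12.4] long 16.1 mean [464.9 265. ]
vial_amber 0.53 c [504.3 258.1] size [129.6  61.8] long 16.9 mean [507.1 258.3]
vial_clear 0.56 c [532.8 284.7] size [11.4 10. ] long 16.1 mean [532.6 284.9]
vial_black 0.67 c [542.7 251.2] size [12.2 12.7] long 107.2 mean [542.7 251.3]
```

View pics/w3.png

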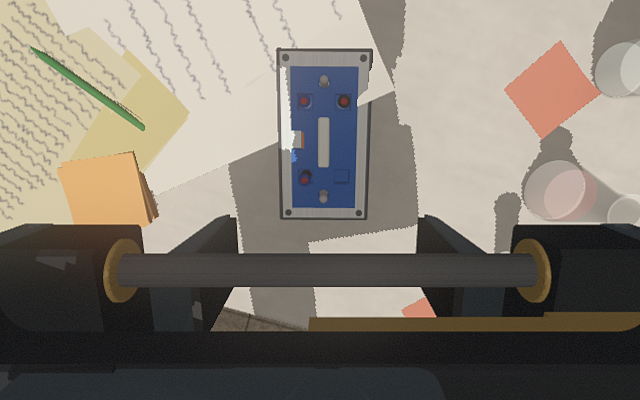

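The wrist view shows the tray with its notch and orange line at (297,140), which is world +y. The vials are at (304,101), (344,101) and (304,178), the empty pocket at (342,176), and the fin at (323,142).

Run:
```python
from h import *
f=np.load("pics/w3.npz");c=(f["c0"],f["c1"],f["c2"]);a=f["a"]
m=(a[105:180,305:345].min(2)>140).astype(np.uint8);n,l,st,ce=cv2.connectedComponentsWithStats(m)
for i in range(1,n):
  if st[i,4]>100:
    p=np.argwhere(l==i)[:,::-1]+[305,105.];W=p2w(c,p,.068)[:,:2].astype(np.float32);r=cv2.minAreaRect(W);print(st[i],r,W.mean(0))
# pins at tip height .058 check
print("pins",p2w(c,[[323.5,78],[323,200]],.058).round(4))
go(.503,.258,.058,np.radians(-73.4))
```

```text
pins [[0.5557 0.2737 0.058 ]
 [0.4509 0.242  0.058 ]]
k 0 turn/pi [-0.     -0.0002  0.002 ]
k 3.1 turn/pi [ 3.00e-04 -0.00e+00 -9.98e-01]
k -3.1 turn/pi [ 3.00e-04 -0.00e+00 -9.98e-01]
shift [ 0.0422 -0.0049  0.1721] j6 [ 0.457  0.239  1.686 -0.     1.216  1.732]
```

```bash
python3 -m handwheel '[{"jaw":-0.5,"x":0.02,"y":-0.003,"z":0.04,"ax":0,"ay":0,"az":0.0015},{"jaw":-0.5,"x":0.042,"y":-0.005,"z":0.08,"ax":0,"ay":0,"az":0.0015},{"jaw":-0.5,"x":0.042,"y":-0.005,"z":0.11,"ax":0,"ay":0,"az":0.0015},{"jaw":-0.5,"x":0.042,"y":-0.005,"z":0.13,"ax":0,"ay":0,"az":0.0015},{"jaw":-0.5,"x":0.042,"y":-0.005,"z":0.13,"ax":0,"ay":0,"az":0.0015},{"jaw":-0.5,"x":0.042,"y":-0.005,"z":0.13,"ax":0,"ay":0,"az":0.0015},{"jaw":-0.5,"x":0.042,"y":-0.005,"z":0.13,"ax":0,"ay":0,"az":0.0015},{"jaw":-0.5,"x":0.042,"y":-0.005,"z":0.13,"ax":0,"ay":0,"az":0.0015}]'
python3 look.py w4 
python3 -c "
from h import *
go(.503,.258,.058,np.radians(-73.3));c=cam('wrist');R=Ro.from_euler('z',16.7,degrees=True)
print(w2p(c,R.apply([[.022,0,.068],[.0,0,.068],[.036,.018,.055],[.036,-.018,.055],[.054,0,.058]])+[.503,.258,0]).round(1))
import cv2;a=cv2.imread('pics/w4.png');cv2.imwrite('pics/w4c.png',cv2.resize(a[100:350,200:450],None,fx=2.4,fy=2.4))"
```

```text
time_s: 12.7
eef_pos: [0.5029, 0.2591, 0.2734]
tcp_rot: [0.989, 0.146, 0.002, -0.001]
force: [0.7, -0.3, 0.4]
finger_gap: 0.336
grasp_force: 0.0
t 12.7 pos [0.5029 0.2591 0.2734]
k 0 turn/pi [-0.0002 -0.0009  0.0003]
k 3.1 turn/pi [ 1.400e-03 -3.000e-04 -9.997e-01]
k -3.1 turn/pi [ 1.400e-03 -3.000e-04 -9.997e-01]
shift [-0.0002  0.0011  0.0432] j6 [0.455 0.418 1.773 0.    0.947 1.734]
[[330.1 199.3]
 [330.  237.9]
 [298.4 170.1]
 [361.7 170.2]
 [330.2 138.3]]
```

View pics/w4c.png

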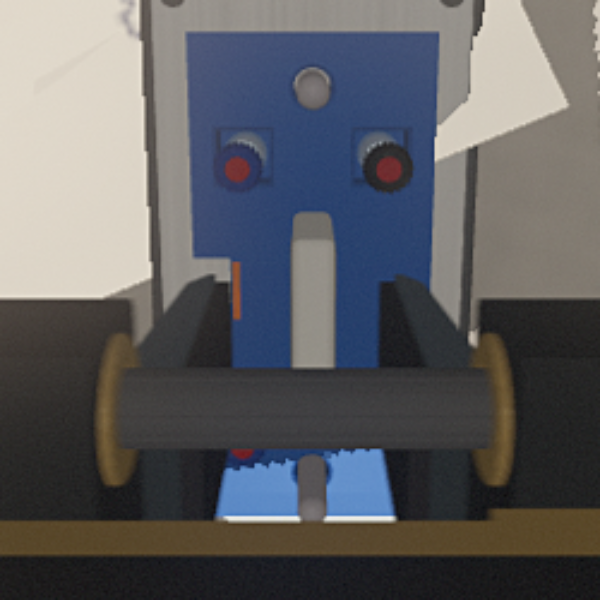

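The crop shows the fin centred at crop x=313 and the jaw centre at 306, so the fin is about 1.6 mm to +y. The clear and black vials are at (240,165) and (388,165), and the pins are at x=312, aligned with the fin.

```bash
python3 -m handwheel '[{"jaw":-0.5,"x":0,"y":0.0016,"z":0,"ax":0,"ay":0,"az":0},{"jaw":-0.5,"x":0,"y":0.0016,"z":0.02,"ax":0,"ay":0,"az":0},{"jaw":-0.5,"x":0,"y":0.0016,"z":0.035,"ax":0,"ay":0,"az":0},{"jaw":-0.5,"x":0,"y":0.0016,"z":0.042,"ax":0,"ay":0,"az":0},{"jaw":-0.7,"x":0,"y":0.0016,"z":0.042,"ax":0,"ay":0,"az":0},{"jaw":-0.74,"x":0,"y":0.0016,"z":0.042,"ax":0,"ay":0,"az":0},{"jaw":-0.74,"x":0,"y":0.0016,"z":0.042,"ax":0,"ay":0,"az":0},{"jaw":-0.74,"x":0,"y":0.0016,"z":0.042,"ax":0,"ay":0,"az":0},{"jaw":-0.74,"x":0,"y":0.0016,"z":0.042,"ax":0,"ay":0,"az":0}]'
```

```text
time_s: 13.65
eef_pos: [0.5031, 0.2575, 0.2303]
tcp_rot: [0.989, 0.146, 0.0, -0.0]
force: [0.2, -0.5, -0.9]
finger_gap: 0.132
grasp_force: 0.0
```

```bash
python3 -m handwheel '[{"jaw":-1,"x":0,"y":0,"z":0,"ax":0,"ay":0,"az":0},{"jaw":-1,"x":0,"y":0,"z":0,"ax":0,"ay":0,"az":0},{"jaw":-1,"x":0,"y":0,"z":0,"ax":0,"ay":0,"az":0},{"jaw":-1,"x":0,"y":0,"z":0,"ax":0,"ay":0,"az":0},{"jaw":-1,"x":0,"y":0,"z":0,"ax":0,"ay":0,"az":0}]'; python3 -c "
from h import *
s=env.get_state();print(s['force'],s['moment'])"
```

```text
time_s: 14.15
eef_pos: [0.5031, 0.2574, 0.2302]
tcp_rot: [0.989, 0.146, 0.0, -0.0]
force: [-0.3, -2.1, 6.2]
finger_gap: 0.107
grasp_force: 30.0
[-0.28135954 -2.1290302   6.22697707] [-0.32743033  0.21954179 -0.07503356]
```

```bash
python3 -m handwheel '[{"jaw":-1,"x":0,"y":0,"z":-0.002,"ax":0,"ay":0,"az":0},{"jaw":-1,"x":0,"y":0,"z":-0.004,"ax":0,"ay":0,"az":0},{"jaw":-1,"x":0,"y":0,"z":-0.007,"ax":0,"ay":0,"az":0},{"jaw":-1,"x":0,"y":0,"z":-0.01,"ax":0,"ay":0,"az":0},{"jaw":-1,"x":0,"y":0,"z":-0.01,"ax":0,"ay":0,"az":0}]'; python3 -c "
from h import *
s=env.get_state();print(s['force'],s['moment'])"
```

```text
time_s: 14.65
eef_pos: [0.503, 0.2575, 0.24]
tcp_rot: [0.989, 0.146, 0.0, -0.0]
force: [0.5, -0.3, -3.5]
finger_gap: 0.107
grasp_force: 30.0
[ 0.51360861 -0.3109695  -3.49178202] [-0.04792327  0.14480351 -0.00838069]
```

Free lift: lateral force is under 1 N and the tray weighs about 0.35 kg. I'll continue straight up.

```bash
python3 -m handwheel '[{"jaw":-1,"x":0,"y":0,"z":-0.005,"ax":0,"ay":0,"az":0},{"jaw":-1,"x":0,"y":0,"z":-0.011,"ax":0,"ay":0,"az":0},{"jaw":-1,"x":0,"y":0,"z":-0.018,"ax":0,"ay":0,"az":0},{"jaw":-1,"x":0,"y":0,"z":-0.026,"ax":0,"ay":0,"az":0},{"jaw":-1,"x":0,"y":0,"z":-0.034,"ax":0,"ay":0,"az":0},{"jaw":-1,"x":0,"y":0,"z":-0.045,"ax":0,"ay":0,"az":0},{"jaw":-1,"x":0,"y":0,"z":-0.06,"ax":0,"ay":0,"az":0},{"jaw":-1,"x":0,"y":0,"z":-0.08,"ax":0,"ay":0,"az":0},{"jaw":-1,"x":0,"y":0,"z":-0.105,"ax":0,"ay":0,"az":0},{"jaw":-1,"x":0,"y":0,"z":-0.13,"ax":0,"ay":0,"az":0},{"jaw":-1,"x":0,"y":0,"z":-0.15,"ax":0,"ay":0,"az":0},{"jaw":-1,"x":0,"y":0,"z":-0.16,"ax":0,"ay":0,"az":0}]'; python3 look.py w5 jig:.016 vial_tray:.194
python3 -c "
from h import *
go(.472,-.206,.20,np.radians(-46.3))"
```

```text
time_s: 15.85
eef_pos: [0.503, 0.2575, 0.4025]
tcp_rot: [0.989, 0.146, 0.002, -0.001]
force: [0.5, -0.2, -3.3]
finger_gap: 0.11
grasp_force: 30.0
t 15.85 pos [0.503  0.2575 0.4025]
jig 0.76 c [562.6 275.7] size [51.5 95.6] long 106.8 mean [575.4 279.4]
jig 0.45 c [461.  246.6] size [234. 134.] long 16.6 mean [508.4 260.5]
k 0 turn/pi [-0.     -0.0002 -0.1497]
k 3.1 turn/pi [-3.000e-04  0.000e+00  8.503e-01]
k -3.1 turn/pi [-3.000e-04  0.000e+00  8.503e-01]
shift [-0.1631  0.4348  0.0278] j6 [0.453 0.307 1.596 0.    1.238 1.731]
```

View pics/w5.png

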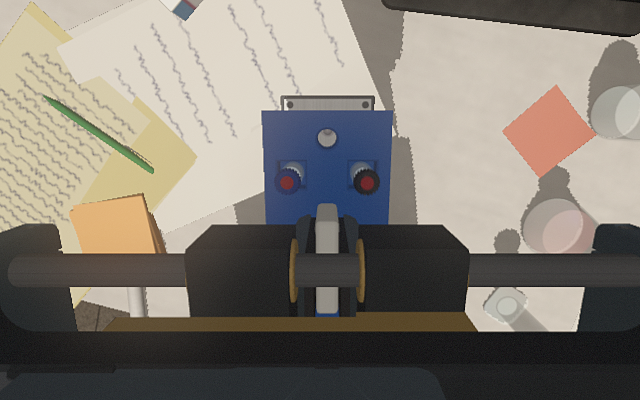

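The tray is clear of the pins, the vials are standing, and the jig behind it at (328,103) hasn't moved. Next I carry it over to the dock.

```bash
python3 -m handwheel '[{"jaw":-1,"x":-0.0035,"y":0.0094,"z":-0.004,"ax":0,"ay":0,"az":-0.003},{"jaw":-1,"x":-0.0105,"y":0.028,"z":-0.01,"ax":0,"ay":0,"az":-0.009},{"jaw":-1,"x":-0.021,"y":0.056,"z":-0.015,"ax":0,"ay":0,"az":-0.018},{"jaw":-1,"x":-0.0337,"y":0.09,"z":-0.015,"ax":0,"ay":0,"az":-0.03},{"jaw":-1,"x":-0.0468,"y":0.125,"z":-0.015,"ax":0,"ay":0,"az":-0.043},{"jaw":-1,"x":-0.06,"y":0.16,"z":-0.015,"ax":0,"ay":0,"az":-0.056},{"jaw":-1,"x":-0.073,"y":0.195,"z":-0.015,"ax":0,"ay":0,"az":-0.069},{"jaw":-1,"x":-0.0863,"y":0.23,"z":-0.015,"ax":0,"ay":0,"az":-0.082},{"jaw":-1,"x":-0.0994,"y":0.265,"z":-0.015,"ax":0,"ay":0,"az":-0.095},{"jaw":-1,"x":-0.1125,"y":0.3,"z":-0.015,"ax":0,"ay":0,"az":-0.108},{"jaw":-1,"x":-0.1256,"y":0.335,"z":-0.015,"ax":0,"ay":0,"az":-0.12},{"jaw":-1,"x":-0.135,"y":0.36,"z":-0.015,"ax":0,"ay":0,"az":-0.13}]'
python3 -c "
from h import *
go(.472,-.206,.245,np.radians(-46.3))"
```

```text
time_s: 17.2
eef_pos: [0.4765, -0.1286, 0.4138]
tcp_rot: [0.939, 0.343, -0.001, -0.0]
force: [-0.3, 0.6, -4.5]
finger_gap: 0.107
grasp_force: 30.0
k 0 turn/pi [-0.0005  0.0007 -0.0196]
k 3.1 turn/pi [1.000e-03 7.000e-04 9.804e-01]
k -3.1 turn/pi [1.000e-03 7.000e-04 9.804e-01]
shift [-0.0533  0.0562 -0.0032] j6 [-2.870e-01  1.860e-01  1.726e+00 -1.000e-03  1.232e+00  5.830e-01]
```

```bash
python3 -m handwheel '[{"jaw":-1,"x":-0.016,"y":0.017,"z":0,"ax":0,"ay":0,"az":-0.006},{"jaw":-1,"x":-0.032,"y":0.034,"z":0,"ax":0,"ay":0,"az":-0.012},{"jaw":-1,"x":-0.045,"y":0.048,"z":0.005,"ax":0,"ay":0,"az":-0.0196},{"jaw":-1,"x":-0.0533,"y":0.0562,"z":0.02,"ax":0,"ay":0,"az":-0.0196},{"jaw":-1,"x":-0.0533,"y":0.0562,"z":0.045,"ax":0,"ay":0,"az":-0.0196},{"jaw":-1,"x":-0.0533,"y":0.0562,"z":0.075,"ax":0,"ay":0,"az":-0.0196},{"jaw":-1,"x":-0.0533,"y":0.0562,"z":0.1,"ax":0,"ay":0,"az":-0.0196},{"jaw":-1,"x":-0.0533,"y":0.0562,"z":0.12,"ax":0,"ay":0,"az":-0.0196},{"jaw":-1,"x":-0.0533,"y":0.0562,"z":0.125,"ax":0,"ay":0,"az":-0.0196},{"jaw":-1,"x":-0.0533,"y":0.0562,"z":0.125,"ax":0,"ay":0,"az":-0.0196},{"jaw":-1,"x":-0.0533,"y":0.0562,"z":0.125,"ax":0,"ay":0,"az":-0.0196}]'
python3 look.py w6 dock:.022
python3 - <<'E'
from h import *
s=env.get_state();c=cam("wrist");print(s["tcp_rot"])
go(.472,-.206,.048,np.radians(-46.3))
a=cv2.imread("pics/w6.png");cv2.imwrite("pics/w6c.png",cv2.resize(a[20:240,170:490],None,fx=2.5,fy=2.5,interpolation=cv2.INTER_CUBIC))
R=Ro.from_euler('z',43.7,degrees=True)
print("dock",w2p(c,R.apply([[.087,.051,.022],[.087,-.051,.022],[.079,.043,.022],[.079,-.043,.022]])+[.472,-.206,0]).round(1))
b=s["eef_pos"][2]-.214
print("tray b",b,w2p(c,R.apply([[.068,.032,b+.018],[.068,-.032,b+.018],[.054,0,b+.018],[.022,0,b+.052]])+[s["eef_pos"][0],s["eef_pos"][1],0]).round(1))
E
```

```text
time_s: 18.3
eef_pos: [0.4733, -0.2038, 0.2905]
tcp_rot: [0.928, 0.372, 0.0, 0.0]
force: [-0.0, -1.0, -3.6]
finger_gap: 0.108
grasp_force: 30.0
t 18.3 pos [ 0.4733 -0.2038  0.2905]
dock 0.75 c [ 502.5 -181.9] size [ 95.9 101.5] long 134.2 mean [ 530.4 -175.7]
[9.28190606e-01 3.72103164e-01 8.47006752e-04 8.46928948e-04]
k 0 turn/pi [ 0.0007 -0.0003 -0.0001]
k 3.1 turn/pi [-5.000e-04 -1.100e-03  9.999e-01]
k -3.1 turn/pi [-5.000e-04 -1.100e-03  9.999e-01]
shift [-0.0026  0.0005  0.0709] j6 [-0.429  0.33   1.866  0.     0.943  0.379]
dock [[252.3  87.5]
 [403.3  87.5]
 [264.7  99.8]
 [391.   99.8]]
tray b 0.07690227107433925 [[261.2 111.1]
 [393.1 111.2]
 [327.1 140.4]
 [327.3 222.5]]
```

View pics/w6c.png

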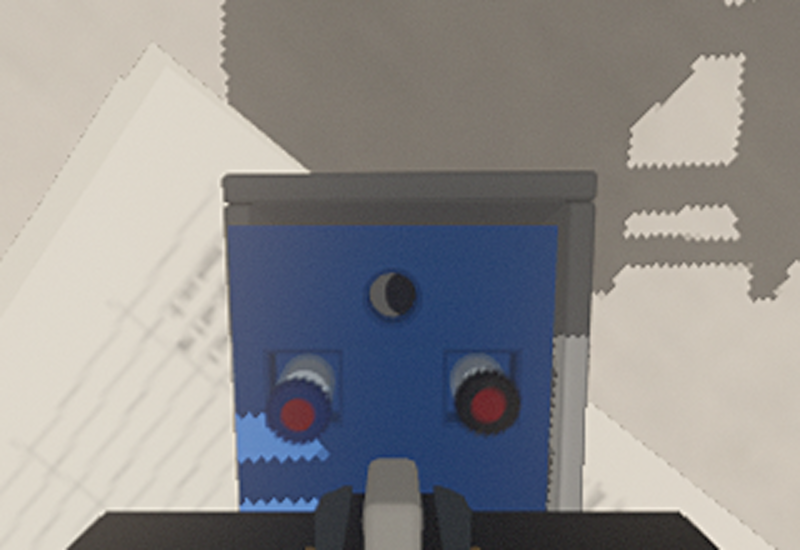

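The crop shows the tray top spanning x 228–558 and the dock rim's outer edge spanning x 223–597 at row 173. The dock is about 4 mm toward tool +y and about 3.6 mm toward -x of the tray. I'll correct that, descend to just above the rim and recheck.

```bash
python3 -m handwheel '[{"jaw":-1,"x":-0.0018,"y":0.002,"z":0.005,"ax":0,"ay":0,"az":0},{"jaw":-1,"x":-0.0036,"y":0.0043,"z":0.013,"ax":0,"ay":0,"az":0},{"jaw":-1,"x":-0.0036,"y":0.0043,"z":0.025,"ax":0,"ay":0,"az":0},{"jaw":-1,"x":-0.0036,"y":0.0043,"z":0.037,"ax":0,"ay":0,"az":0},{"jaw":-1,"x":-0.0036,"y":0.0043,"z":0.045,"ax":0,"ay":0,"az":0},{"jaw":-1,"x":-0.0036,"y":0.0043,"z":0.048,"ax":0,"ay":0,"az":0},{"jaw":-1,"x":-0.0036,"y":0.0043,"z":0.048,"ax":0,"ay":0,"az":0},{"jaw":-1,"x":-0.0036,"y":0.0043,"z":0.048,"ax":0,"ay":0,"az":0}]'
python3 look.py w7 dock:.022
python3 - <<'E'
from h import *
s=env.get_state();c=cam("wrist")
a=cv2.imread("pics/w7.png");cv2.imwrite("pics/w7c.png",cv2.resize(a[20:240,170:490],None,fx=2.5,fy=2.5,interpolation=cv2.INTER_CUBIC))
T=Ro.from_quat(s["tcp_rot"]).as_matrix();p=np.array(s["eef_pos"]);b=p[2]-.214;print("b",b)
def pr(x,y,z): # tool-frame x,y (dock aligned), world height z
    return ((w2p(c,p+T@[x,y,p[2]-z])[0]-[170,20])*2.5).round(1)
print("dock outer",pr(.087,-.051,.022),pr(.087,.051,.022),"tray top",pr(.068,-.032,b+.018),pr(.068,.032,b+.018),"dock right low",pr(.0,.051,.022))
E
```

```text
time_s: 19.2
eef_pos: [0.4736, -0.2091, 0.2419]
tcp_rot: [0.928, 0.372, 0.0, 0.0]
force: [-0.9, 0.2, -4.3]
finger_gap: 0.106
grasp_force: 30.0
t 19.2 pos [ 0.4736 -0.2091  0.2419]
dock 0.73 c [ 506.6 -177.7] size [ 84.2 102.3] long 134.1 mean [ 517.5 -169.3]
b 0.028183074114251083
dock outer [158.4 137.4] [631.4 137.6] tray top [230.2 226.8] [560.1 226.9] dock right low [608.  522.2]
```

View pics/w7c.png

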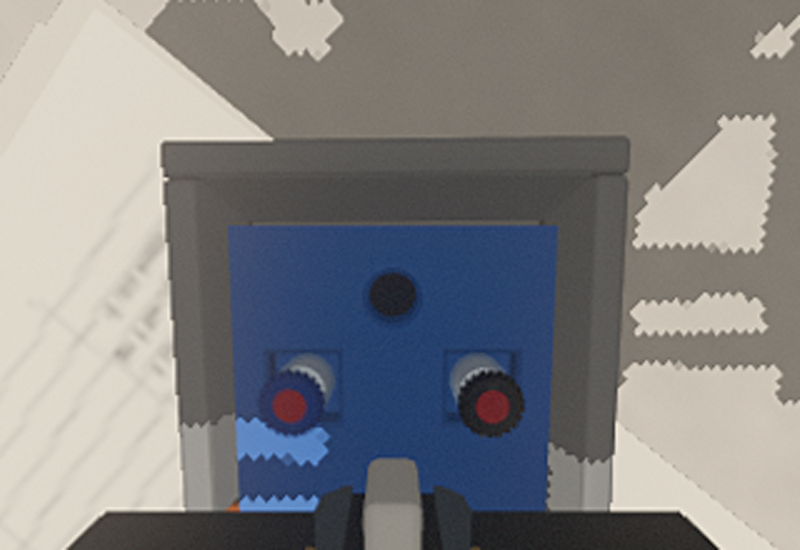

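The crop shows the tray at x 228–557 and the dock rim at x 162–629, so they are centred within about 0.6 mm. The dock is turned about 0.5° more. I'll apply a small correction and lower slowly.

```bash
python3 -m handwheel '[{"jaw":-1,"x":-0.0005,"y":0.0006,"z":0.001,"ax":0,"ay":0,"az":-0.003},{"jaw":-1,"x":-0.0005,"y":0.0006,"z":0.003,"ax":0,"ay":0,"az":-0.003},{"jaw":-1,"x":-0.0005,"y":0.0006,"z":0.006,"ax":0,"ay":0,"az":-0.003},{"jaw":-1,"x":-0.0005,"y":0.0006,"z":0.009,"ax":0,"ay":0,"az":-0.003},{"jaw":-1,"x":-0.0005,"y":0.0006,"z":0.012,"ax":0,"ay":0,"az":-0.003},{"jaw":-1,"x":-0.0005,"y":0.0006,"z":0.014,"ax":0,"ay":0,"az":-0.003},{"jaw":-1,"x":-0.0005,"y":0.0006,"z":0.016,"ax":0,"ay":0,"az":-0.003},{"jaw":-1,"x":-0.0005,"y":0.0006,"z":0.016,"ax":0,"ay":0,"az":-0.003}]'; python3 -c "
from h import *
s=env.get_state();print(s['force'],s['moment'],s['eef_pos'])"
```

```text
time_s: 20.1
eef_pos: [0.4734, -0.2098, 0.2254]
tcp_rot: [0.926, 0.376, -0.0, -0.0]
force: [-0.2, 0.1, -3.8]
finger_gap: 0.113
grasp_force: 30.0
[-0.15192083  0.07264781 -3.76120921] [-0.07746726  0.1465453  -0.01382733] [ 0.47338865 -0.20982842  0.22540721]
```

```bash
python3 -m handwheel '[{"jaw":-1,"x":0,"y":0,"z":0.001,"ax":0,"ay":0,"az":0},{"jaw":-1,"x":0,"y":0,"z":0.002,"ax":0,"ay":0,"az":0},{"jaw":-1,"x":0,"y":0,"z":0.003,"ax":0,"ay":0,"az":0},{"jaw":-1,"x":0,"y":0,"z":0.004,"ax":0,"ay":0,"az":0},{"jaw":-1,"x":0,"y":0,"z":0.0045,"ax":0,"ay":0,"az":0},{"jaw":-1,"x":0,"y":0,"z":0.0045,"ax":0,"ay":0,"az":0}]'; python3 -c "
from h import *
s=env.get_state();print(s['force'],s['moment'],s['eef_pos'])"
```

```text
time_s: 20.7
eef_pos: [0.4734, -0.2099, 0.2212]
tcp_rot: [0.926, 0.376, -0.0, -0.0]
force: [0.1, 0.1, -3.8]
finger_gap: 0.107
grasp_force: 30.0
[ 0.1320927   0.11586435 -3.77977109] [-0.09189639  0.11764715 -0.02617684] [ 0.47344753 -0.20985393  0.22115307]
```

```bash
python3 -m handwheel '[{"jaw":-1,"x":0,"y":0,"z":0.0005,"ax":0,"ay":0,"az":0},{"jaw":-1,"x":0,"y":0,"z":0.001,"ax":0,"ay":0,"az":0},{"jaw":-1,"x":0,"y":0,"z":0.0013,"ax":0,"ay":0,"az":0},{"jaw":-1,"x":0,"y":0,"z":0.0013,"ax":0,"ay":0,"az":0}]'; python3 -c "
from h import *
s=env.get_state();print(s['force'],s['moment'],s['eef_pos'])"
```

```text
time_s: 21.1
eef_pos: [0.4735, -0.2099, 0.2202]
tcp_rot: [0.926, 0.376, 0.0, 0.0]
force: [-1.2, -0.6, -1.7]
finger_gap: 0.105
grasp_force: 30.0
[-1.18889045 -0.62106782 -1.70253318] [-0.01788212  0.18477573 -0.01620096] [ 0.47346048 -0.20987213  0.22015783]
```

Contact at the expected seat height. Release by opening only part-way, then rise.

```bash
python3 -m handwheel '[{"jaw":-1,"x":0,"y":0,"z":0.0004,"ax":0,"ay":0,"az":0},{"jaw":-0.7,"x":0,"y":0,"z":0.0004,"ax":0,"ay":0,"az":0},{"jaw":-0.5,"x":0,"y":0,"z":0.0004,"ax":0,"ay":0,"az":0},{"jaw":-0.4,"x":0,"y":0,"z":0.0004,"ax":0,"ay":0,"az":0},{"jaw":-0.4,"x":0,"y":0,"z":0.0004,"ax":0,"ay":0,"az":0},{"jaw":-0.4,"x":0,"y":0,"z":-0.01,"ax":0,"ay":0,"az":0},{"jaw":-0.4,"x":0,"y":0,"z":-0.03,"ax":0,"ay":0,"az":0},{"jaw":-0.4,"x":0,"y":0,"z":-0.07,"ax":0,"ay":0,"az":0},{"jaw":-0.4,"x":-0.02,"y":0,"z":-0.12,"ax":0,"ay":0,"az":0},{"jaw":-0.4,"x":-0.04,"y":0,"z":-0.17,"ax":0,"ay":0,"az":0},{"jaw":-0.4,"x":-0.04,"y":0,"z":-0.18,"ax":0,"ay":0,"az":0},{"jaw":-0.4,"x":-0.04,"y":0,"z":-0.18,"ax":0,"ay":0,"az":0}]'
python3 look.py w8 dock:.022 vial_tray:.024 vial_amber:.04 vial_clear:.04 vial_black:.04
python3 -c "
from h import *
a=cv2.imread('pics/w8.png');cv2.imwrite('pics/w8c.png',cv2.resize(a[20:240,170:490],None,fx=2.5,fy=2.5,interpolation=cv2.INTER_CUBIC))
env.capture('top');c=cam('top')
for t,z in(('stray_marker',.018),('jig',.016)):
  for d in env.silhouettes(t,'top'):
    p=np.argwhere(d['pixels'])[:,::-1].astype(np.float32);r=cv2.minAreaRect(p);print(t,d['confidence'],p2w(c,[r[0]],z).round(3))"
```

```text
time_s: 22.3
eef_pos: [0.4447, -0.2383, 0.4039]
tcp_rot: [0.927, 0.376, 0.003, 0.003]
force: [-0.5, 0.3, -0.1]
finger_gap: 0.302
grasp_force: 0.0
t 22.3 pos [ 0.4447 -0.2383  0.4039]
dock 0.76 c [ 474.5 -208.2] size [173.4 102.9] long 43.9 mean [ 481.9 -201.6]
dock 0.62 c [ 473.2 -208.8] size [137.5  66.4] long 44.2 mean [ 475.2 -207.4]
vial_tray 0.96 c [ 473.5 -208.8] size [134.8  64.6] long 44.2 mean [ 475.7 -207.4]
vial_amber 0.6 c [ 436.3 -220.9] size [15.1 11.9] long 43.2 mean [ 436.4 -220.5]
vial_clear 0.68 c [ 486.7 -170.6] size [10.9 11.4] long 134.2 mean [ 486.5 -171. ]
vial_black 0.64 c [ 511.7 -196.3] size [10.9 11.4] long 134.2 mean [ 511.6 -196.2]
vial_black 0.56 c [ 473.8 -208.2] size [129.7  61.2] long 44.2 mean [ 476.2 -207.1]
stray_marker 0.62 [[ 0.695 -0.223  0.018]]
stray_marker 0.58 [[ 0.481 -0.389  0.018]]
stray_marker 0.5 [[ 0.383 -0.656  0.018]]
jig 0.89 [[0.501 0.257 0.016]]
```

View pics/w8c.png

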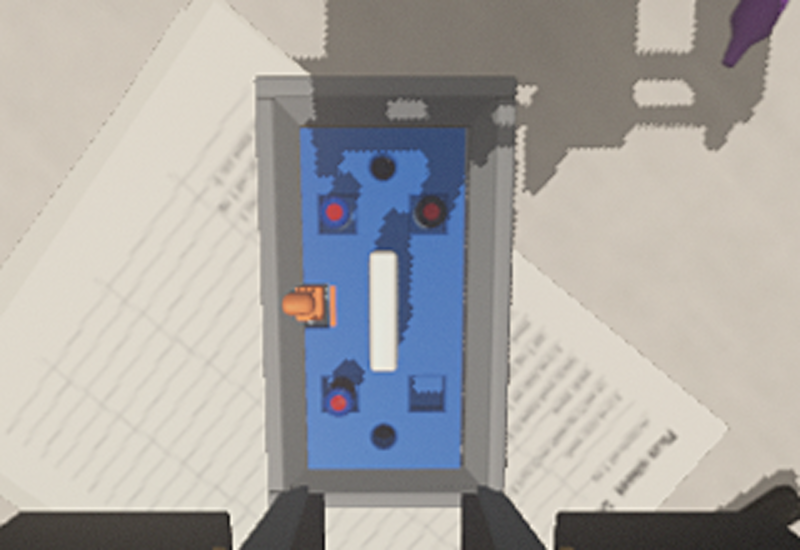

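The crop shows the tray seated in the recess with the orange key in its notch at (310,305). The three vials are upright at (335,212), (430,212) and (340,402). The jig is unmoved and the marker lies at (0.48,-0.39).

```bash
python3 -c "
from workcell import env
print(env.close_job())"
```

```text
the job is handed in; nothing more can be done
None
```

The marker lies on free worktop, and the tray is seated on the dock key with all three vials standing. The jig reads unmoved, the bystanders were not touched, and I handed the job in at about 22 s.

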